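# Tuck a lock-case cover under its keeper flap and hold it down

### The arm

A 6-joint arm with a two-finger parallel gripper is mounted at the origin on the work surface. World frame = base frame: x ahead of the robot, y to its left, z up, the work surface at z = 0. Lengths are in m, angles in rad, forces in N, time in s.
With the tool pointing down it reaches from about 0.375 to 0.9 m from the base axis. Payload 3.1 kg.
Tool frame: the origin (TCP) lies midway between the tips of the shut fingers; the grasp point (between the pads) lies 19 mm behind it; z points along the fingers, y is the direction in which the jaws open and shut (so a half turn about z gives the same grasp; the last joint's range is limited). The gripper opens to 85 mm and grips with 20 to 120 N. Pads are 22 mm wide; open, the fingers measure 114 mm over their backs; the gripper's body (76 mm by 85 mm) begins 54 mm behind the grasp point. The pads swing forward as they close: fully open they stand 13 mm farther back than shut.
Start: joints at [0.946, 0.527, 1.433, -0, 1.181, -0.178], TCP at [0.27, 0.564, 0.231] pointing down, gripper open.
Joint ranges: [-3.08, 3.08], [-0.75, 2.2], [0.22, 2.44], [-1.43, 4.57], [0, 2.65], [-2.85, 2.85]. Speed limits (rad/s): [2.79, 2.79, 3.14, 3.14, 3.14, 3.14].

### API

Orientations are given as a unit quaternion [x, y, z, w].
In Python, from station import manip gives the robot as it stands. The module is installed in compiled form; this text tells all that it offers.
- The arm moves only by the tool drive_tool, never from a script. Its argument "deltas" is one flat list of numbers, 4 for each row, row after row: the shift along the tool's x, y, z in cm, then the turn about the tool's z in degrees. A call has 1 to 12 rows; each row is the pose to reach, as a shift and turn from the pose measured when the call began, along the tool's axes at that moment; what a row does not reach only later rows make up. A row lasts 1/10 s, in which the tool goes at most 50 mm and 8.59 degrees, less where a joint would pass 70% of its speed; a pose out of reach is approached as far as the arm can. A call with a gripper value outside its range is refused whole. "hand" is the finger opening in cm, from 0 to 8.54, set as the call begins (left out, the last holds). The fingers move at their own pace and stop on an object; "squeeze" is the grip in N (left out, the last holds). Time passes only in rows, so rows that repeat a pose let the fingers close. It gives the time, the measured TCP pose, the force and the opening at its end, in the units of the state.
- manip.sense(): the state, without advancing time (a new reading comes with each control period).
- manip.snapshot(name): name is "scene" or "top" or "wrist"; returns a dict with "frame" (480x640x3 uint8, red, green, blue), "depth" (480x640 float32, m along the optical axis (not along the pixel's ray), 0 where there is no reading), "fx", "fy", "cx", "cy" (pixels), "R" (3x3) and "t" (3): a world point X has camera coordinates R X + t. Camera axes: x right, y down, z forward; pixel columns grow to the right and rows downward; lengths in m; the calibration is good to about 2 mm. A picture is of the moment at which its call begins.
- manip.sign_off(): hands the job in, once; it reports no verdict.
The state is a dict: "t": time; "q": joint angles; "qd": joint speeds; "tau": joint torques, N m; "tcp_pos": TCP position; "tool_rot": TCP orientation; "force": force on the tool from outside, world axes, zero at the start; "ft_torque": the same for the moment, N m; "finger_gap": opening from 0.0 (shut) to 1.0 (fully open).
Only numpy, scipy, OpenCV 4.12 (cv2) and the standard library are available. Lean on these libraries where they do the work, as an engineer would, in place of code of your own. Each camera call takes 0.05 s, during which the arm holds its last target.

### The job

Lift the steel cover plate by its T-grip up and off the two-pronged rack. Slide its front edge about 2 cm under the hinged keeper flap of the lock case, square and centred between the side walls and without lifting the flap, then press the cover flat down against the spring seat. Finish while still gripping it and holding it pressed down flat, ready for the screws, and leave the loose lock parts on the bench where they lie.

Things in the scene. Friction and masses are not known exactly. Their poses are not given: they have to be found in the camera images.
- cover: Loose cover, 0.14 to 0.28 kg: steel plate 100 (x) by 60 (y) by 4 mm; from its middle rises a stem 12 (x) by 20 (y) by 34 mm high, topped by a wooden T-grip 14 (x) by 64 (y) by 36 mm high. Origin: centre of the plate's underside; z up, +x to the front edge that gets tucked. It starts hanging level, the T-grip's underside on the rack's two prongs, stem between them, plate below them.
- cover_grip (a point): Centre of the cover's T-grip, 56 mm above the plate's underside; axes as the cover's. Pinch the grip across its 14 mm thickness, along the cover's x, from above: the prongs touch its underside 18 mm below this point.
- cover_edge (a point): Middle of the cover's front edge at half the plate's thickness: 50 mm ahead (+x) of the stem's axis and 54 mm below cover_grip; axes as the cover's.
- rack_peg (a point): Fixed rack: point midway between its two level prongs at the height of their top, 120 mm up. Prongs: 8 mm rods at y = -22 and +22 mm, from a post as high (face at x = +77 mm) to tips at x = -33 mm turned up 8 mm. The cover hangs within 6 mm of here, same x direction. To free it raise it about 16 mm (its plate meets the prongs at 26 mm), then draw it 90 mm along -x.
- case: Fixed dark steel lock case 150 (x) by 100 (y) mm with a flat deck 35 mm above the bench; origin at the centre of its underside. Inner faces of its side walls at y = -40 and +40 mm, 8 mm above the deck, 14 mm at the flap. Open at the -x end: the cover goes in along +x. A cross wall 38 mm behind the flap's free edge stops the cover.
- lap_edge (a point): Point on the case's deck (35 mm above the bench) straight below the middle of the flap's free edge, 18 mm ahead (+x) of the case's centre; x points in under the flap, z up, axes as the case's.
- flap (a joint): Keeper flap: a steel plate 50 (x) by 92 (y) by 4 mm, hinged at its far (+x) edge, lapping over the end of the deck. At rest (0 rad) it lies level with its underside 14 mm above the deck; the value grows as its free edge is lifted (0.1 rad is about 5 mm). Only its own weight (0.12 kg) keeps it down.
- seat (a joint): Spring seat: brass pad 50 by 50 mm in the deck, its centre 28 mm on the -x side of lap_edge. 0 m at rest, top 5 mm above the deck; grows as it is pressed down. It takes 4 N to start moving and 8 N at 5 mm, where the cover lies on the deck. With the cover's edge tucked 22 mm the stem is over the seat's middle.
- padlock: Bystander: loose brass padlock body lying flat, 50 by 45 by 22 mm; origin at the centre of its underside.
- shackle: Bystander: loose U-shaped steel shackle lying flat, 68 by 36 by 8 mm; origin under its middle.
- dial: Bystander: loose chrome dial knob standing on its 60 mm flange, 26 mm tall; origin at the centre of its underside.
- tension: Bystander: loose black iron L-shaped tension tool lying flat, 106 mm long, 6 mm thick; origin under the middle of its long leg.
There are look-alikes about, which are no part of the job. What is shaped like the part that bears rack_peg but pink or red is not meant.

How it is judged:
On the way, in this order (a step that is already met when the one before it is completed fails the run):
1. the cover is lifted up and off the rack, held by the gripper (contact force between the fingers and cover above 2 N and x of cover_grip in the frame of rack_peg below -0.05 m and height (world z) of cover_grip above 0.1 m), for 0.1 s.
2. the cover's front edge is tucked under the flap (x of cover_edge in the frame of lap_edge above 0.012 m and y of cover_edge in the frame of lap_edge between -0.012 and 0.012 m and contact force between the fingers and cover above 2 N and z of cover_edge in the frame of lap_edge below 0.014 m), for 0.1 s.
At the end, for the whole second after the job is handed in: Front edge at least 12 mm under the flap, within 12 mm of centre and 0.15 rad of square; cover flat (tilt below 0.06 rad, edge within 7 mm of the deck), spring seat pressed 3.5 mm or more, flap down (below 0.04 rad), fingers still holding the cover (over 2 N), cover still (x of cover_edge in the frame of lap_edge above 0.012 m and y of cover_edge in the frame of lap_edge between -0.012 and 0.012 m and z of cover_edge in the frame of lap_edge below 0.007 m and value of joint seat above 0.0035 m and value of joint flap below 0.04 rad and angle between cover_grip's own z axis and vertical below 0.06 rad and angle between the x axis of cover_edge and the x axis of lap_edge, either way round below 0.15 rad and contact force between the fingers and cover above 2 N and linear speed of cover below 0.02 m/s); the arm keeps its last pose, push and grip.
It fails at once if the flap is lifted more than 0.12 rad (value of joint flap above 0.12 rad).
It fails at once if a loose lock part is moved more than 30 mm (distance of any of padlock, shackle, dial, tension from where it was at the start of the episode above 0.03 m).
It also fails if it takes over 38 s, if anything falls off the work surface, if the arm or the gripper's body presses on something with over 40 N, if the wrist force passes 120 N, or if a joint passes its speed limit or range.

## Working session

There is one attempt and no reset: what is moved stays moved. The work goes in short steps, Python scripts to look and compute and a tool call to move; the robot and the scene stay as the last step left them, time stands still between calls to the robot, and variables do not carry over. Pictures are saved under pics/ and viewed, and the job is handed in when it is done.

Besides the shell and the picture viewer there is one more tool, called in YAML: its name, and indented under it one key for each argument. drive_tool: Moves the arm, as the interface text tells. Its arguments: {"type":"object","properties":{"deltas":{"type":"array"},"hand":{"type":"number"},"squeeze":{"type":"number"}},"required":["deltas"]}

```bash
mkdir -p pics; cat > h.py <<'E'
from station import manip
import numpy as np, cv2
def snap(n,f):
    s=manip.snapshot(n); cv2.imwrite('pics/'+f+'.png',s['frame'][:,:,::-1]); np.savez('pics/'+f+'.npz',**s); return s
def cloud(s):
    d=s['depth'];v,u=np.mgrid[:480,:640]
    P=np.stack([(u-s['cx'])/s['fx']*d,(v-s['cy'])/s['fy']*d,d],-1)
    return (P-s['t'])@s['R']
E
python3 - <<'E'
from h import *
print(manip.sense())
for n in ['scene','top','wrist']:
    s=snap(n,n+'0'); print(n,s['fx'],s['R'].tolist(),s['t'])
E
```

```text
{'t': 0.0, 'q': array([ 9.45478930e-01,  5.28475844e-01,  1.43391532e+00, -5.86510368e-07,
        1.18141691e+00, -1.78504862e-01]), 'qd': array([-9.25383873e-05, -1.68487158e-03,  2.02916153e-04, -2.34224962e-03,
       -8.00105197e-04, -1.71290811e-03]), 'tau': array([ 1.23516151e-03, -4.42357957e+01, -1.78025812e+01, -3.23565309e-04,
        8.31148034e-03, -1.75734721e-05]), 'tcp_pos': array([0.26960116, 0.56305415, 0.23032355]), 'tool_rot': array([ 2.21552273e-01,  9.75147867e-01, -1.01954851e-03, -4.33062184e-04]), 'force': array([ 0.2076943 ,  0.12350213, -0.66775819]), 'ft_torque': array([ 6.49948838e-05,  4.91801476e-02, -1.39437355e-02]), 'finger_gap': 0.9986564529567522}
scene 540.0798822961287 [[-0.8883590801787228, 0.4589217142374673, 0.014457000565747847], [0.32822526632066046, 0.6567507802783566, -0.6789304729885834], [-0.3210705829140148, -0.5983888976285527, -0.7340602209506658]] [ 0.39754468 -0.0320476   1.14498931]
top 623.4230877253968 [[0.018699661886028663, -0.99977236837441, 0.010272978164635262], [-0.9842555684680772, -0.02021369548335101, -0.17559152159056038], [0.17575920625938796, -0.006827733879496432, -0.9844095100440367]] [-0.08518484  0.4372724   1.46883988]
wrist 406.2895322606289 [[0.4318018197351009, 0.9019676907390729, -0.0012138106449133062], [0.8652350749133798, -0.41383581044096757, 0.2830338975040044], [0.25478511262060644, -0.12326478353322924, -0.959109138486029]] [-0.62472104 -0.03604974  0.37866466]
```

View pics/scene0.png

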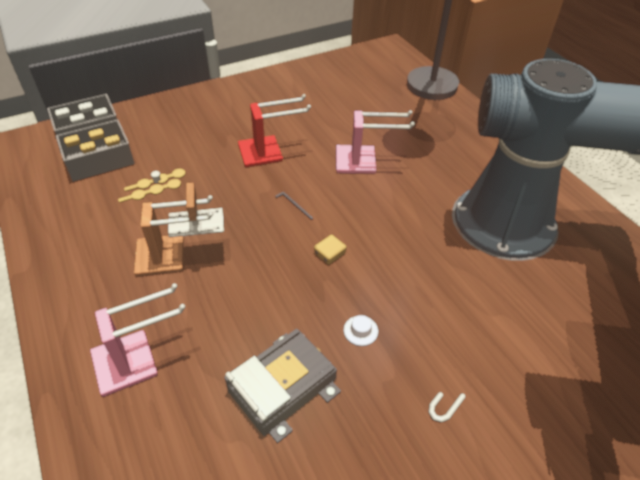

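View pics/top0.png

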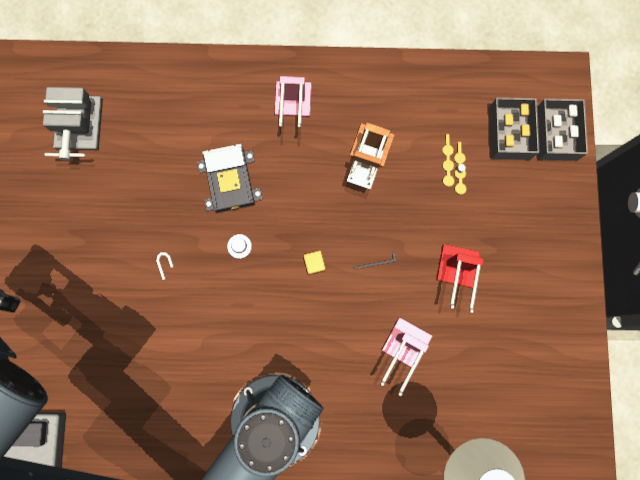

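View pics/wrist0.png

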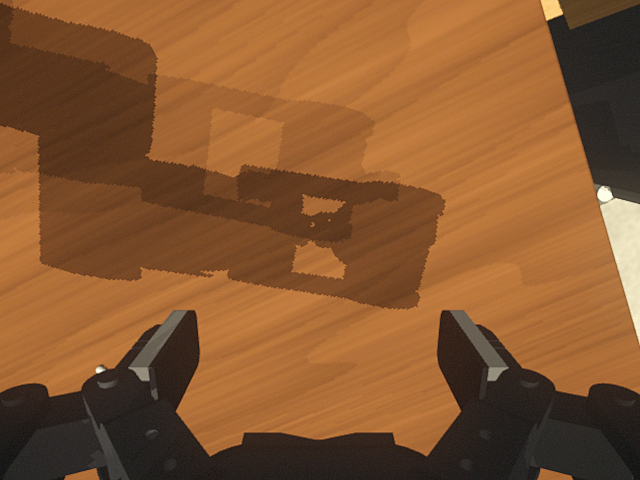

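The scene shows the orange rack with the cover hanging from it (top view ~365,160), and the lock case with a pale flap and yellow seat (top view ~229,178). The pink and red racks are decoys. Next I'll zoom in and measure.

```bash
python3 - <<'E'
from h import *
s=dict(np.load('pics/top0.npz')); P=cloud(s)
f=s['frame'][:,:,::-1]
a=cv2.resize(f[115:200,335:405],None,fx=5.6,fy=5.6,interpolation=cv2.INTER_CUBIC)
b=cv2.resize(f[135:220,190:270],None,fx=5,fy=5.6,interpolation=cv2.INTER_CUBIC)
cv2.imwrite('pics/z1.png',np.hstack([a[:470],b[:470]]))
s2=dict(np.load('pics/scene0.npz'));f2=s2['frame'][:,:,::-1]
cv2.imwrite('pics/z2.png',np.hstack([cv2.resize(f2[175:285,125:235],(390,390),interpolation=2),cv2.resize(f2[320:450,215:345],(390,390),interpolation=2)]))
print('grip-ish heights')
for v in range(120,192,4):
    print(v,' '.join('%4d'%(1000*P[v,u,2]) for u in range(344,398,3)))
E
```

```text
grip-ish heights
120   -2    1   -1    1   -4    0   -4    3    4   -6    2   -6   -2    6    3    0    7    0
124   -1    0   -9   -1   -2    3   14   -3  119    5    5    6    4    1   -8    2    0    0
128    5    3    0   -4   -3   11    9  121  115  117  121  117  123    0   -6    3   -1   -4
132   -1   -2    1    6   -4    7   10  120  110  118  121  121  121  120  123  119    4   -5
136    7   -4    1   -1   16    9   70  117   84   89  103  107  114  117  120   17   15   -2
140    5    0   -6    4   11   10  120  116   54   67   67   75   86  120  102    7   12   -5
144   -3    2   -1    4   10   89  119   26   27   37   47   53  118  117   13    7    4   -3
148    2    2   -1   19    5  115  118   84   87   80   20   27  118   41   17   20   -1   -1
152    1    0    1    7  156  158   86   87   89   85   80   85  121   18    5    0    0    4
156   -6    4    1    9  156  157  155  157 1523  157   85  120   81   13   11    0   -3    3
160    1   -5    0  126  133  138  142  150  157  153  157  159  154   10    2    1   -3    2
164    0    0    0  116  120   84  108  124  131  139  145  152  155   13   -1    1   -7   -1
168    3   -4   -6  121   89   88   84   93   96   89  122  125    0    2    0    5   -2    0
172    4   -4   89  121   88   89   85   81   84  117   90   -3    0   -2   -8    1    2    7
176    3    0   87   87   85   88   85   85   81  128   80    0 1523    1   -6    0    3    4
180    0   84   89   88   82   84   84   87   88   85    5    1    5   -4    0    0   -2    0
184    0    0    1    0   82   86   84   89   85   84    1    6    6    0    3   -1   -3    6
188    0    5    2    4    0    2    0   -3   84    0    6    1    2   -4    0   -3    5    1
```

View pics/z1.png

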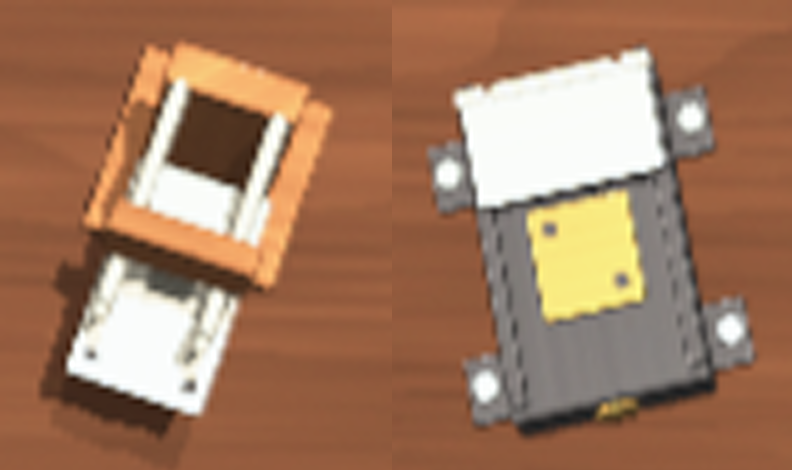

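View pics/z2.png

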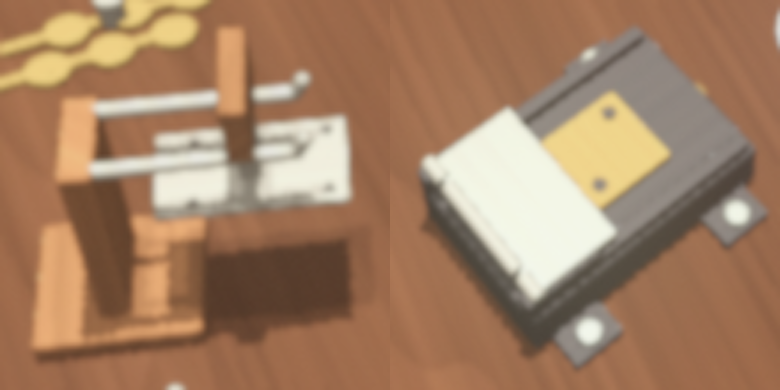

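```bash
cat >> h.py <<'E'
def ray(s,uv,z):
    uv=np.atleast_2d(uv).astype(float)
    d=np.c_[(uv[:,0]-s['cx'])/s['fx'],(uv[:,1]-s['cy'])/s['fy'],np.ones(len(uv))]@s['R']
    c=-s['R'].T@s['t']
    return c+d*((z-c[2])/d[:,2])[:,None]
def rect(s,m,z,box,k=6):
    # world-plane minAreaRect of mask largest blob in box(u0,v0,u1,v1)
    mm=np.zeros(m.shape,np.uint8);u0,v0,u1,v1=box;mm[v0:v1,u0:u1]=m[v0:v1,u0:u1]
    n,l,st,_=cv2.connectedComponentsWithStats(mm)
    i=1+np.argmax(st[1:,4]);b=(l==i)
    v,u=np.nonzero(b); X=ray(s,np.c_[u,v],z)[:,:2]
    r=cv2.minAreaRect((X*1000).astype(np.float32))
    w=X-X.mean(0);e,V=np.linalg.eigh(w.T@w)
    a=np.arctan2(V[1,1],V[0,1])
    return b,r,X.mean(0),a
E
python3 - <<'E'
from h import *
S={n:dict(np.load(f'pics/{n}0.npz')) for n in('top','scene')}
for n,boxes in (('top',dict(seat=(190,135,270,220),flap=(190,135,265,180),orange=(340,115,400,165))),('scene',dict(seat=(215,320,345,450),flap=(215,320,345,440)))):
    s=S[n];h=cv2.cvtColor(s['frame'],cv2.COLOR_RGB2HSV);P=cloud(s)
    seat=cv2.inRange(h,(18,90,120),(35,255,255))
    white=cv2.inRange(h,(0,0,190),(180,60,255))
    for nm,m,z in(('seat',seat,.040),('flap',white,.053)):
        b,r,c,a=rect(s,m,z,boxes[nm]);print(n,nm,b.sum(),r,c*1000,np.degrees(a), np.median(P[b][:,2]))
    # cover grip top, plate
    X=P.reshape(-1,3);
    if n=='top':
        g=(P[...,2]>.148)&(P[...,2]<.17); g[:, :330]=0;g[:,410:]=0
        b,r,c,a=rect(s,g.astype(np.uint8),.158,(330,110,410,200));print('grip',b.sum(),r,c*1000,np.degrees(a),np.median(P[b][:,2]))
        g=(P[...,2]>.075)&(P[...,2]<.1)&(white>0)
        b,r,c,a=rect(s,g.astype(np.uint8),.086,(330,110,410,200));print('plate',b.sum(),r,c*1000,np.degrees(a),np.median(P[b][:,2]))
E
```

```text
top seat 414 ((568.347412109375, 127.79833984375), (51.69868850708008, 50.37089920043945), 13.14942455291748) [568.34789989 127.79714584] 165.61026322607674 0.04011576398874675
top flap 809 ((621.9459838867188, 140.64004516601562), (54.708702087402344, 92.93709564208984), 13.49919319152832) [621.80390912 140.99268236] 103.55746392838009 0.05337211838417016
grip 184 ((595.8138427734375, -201.274169921875), (63.373470306396484, 16.495298385620117), 72.0457992553711) [ 596.52571171 -201.43171335] 72.29159679585229 0.15633010149346033
plate 390 ((577.0186767578125, -195.10617065429688), (59.4232063293457, 53.05699157714844), 72.2580795288086) [ 571.50625224 -194.32377979] 82.20239575625885 0.08658907449375962
scene seat 831 ((567.9645385742188, 130.2674560546875), (46.8750114440918, 50.99076843261719), 13.671684265136719) [568.07226091 130.61455663] 115.46638553914714 0.03874685170319274
scene flap 2003 ((622.1079711914062, 141.1094970703125), (54.1821403503418, 96.13166046142578), 13.180572509765625) [622.15418698 143.4057657 ] 103.7298723319241 0.05194165364629489
```

```bash
cat >> h.py <<'E'
from scipy.spatial.transform import Rotation as Ro
def go(xyz,yaw):  # yaw of tool y, deg
    s=manip.sense();R=Ro.from_quat(s['tool_rot']).as_matrix()
    d=R.T@(np.array(xyz)-s['tcp_pos'])*100
    cur=np.degrees(np.arctan2(R[1,1],R[0,1]))
    t=-((yaw-cur+180)%360-180)
    print('t',round(s['t'],2),'tcp',s['tcp_pos'].round(4),'yaw',round(cur,2),'tilt',R[:,2].round(4),'F',s['force'].round(2),'gap',round(s['finger_gap'],3));print('delta cm/deg',d.round(2),round(t,2))
E
python3 - <<'E'
from h import *
s=dict(np.load('pics/wrist0.npz'));print('cam',-s['R'].T@s['t'], s['cx'],s['cy'])
s=dict(np.load('pics/top0.npz'));print(ray(s,[[239,246],[315,262]],.02))
go([.596,-.201,.230],-17.9)
go([.46,.08,.230],-17.9)
E
```

```text
cam [0.20446906 0.59523554 0.37262574] 317.97745140716034 241.8098793468883
[[ 0.40896982  0.09754497  0.02      ]
 [ 0.3733736  -0.08847273  0.02      ]]
t 0.15 tcp [0.2697 0.5632 0.2305] yaw 64.4 tilt [-0.001  -0.0014 -1.    ] F [ 0.17  0.16 -0.04] gap 1.002
delta cm/deg [-62.45 -54.82   0.13] 82.3
t 0.15 tcp [0.2697 0.5632 0.2305] yaw 64.4 tilt [-0.001  -0.0014 -1.    ] F [ 0.17  0.16 -0.04] gap 1.002
delta cm/deg [-38.04 -35.36   0.1 ] 82.3
```

drive_tool:
  deltas: [-4, -3.6, 0, 8.2, -8, -7, 0, 16.4, -12, -9.5, 0, 24.6, -16, -12, 0, 32.8, -20, -14.5, 0, 41, -24, -17, 0, 49.2, -28, -20, 0, 57.4, -32, -23, 0, 65.6, -36, -26, 0, 73.8, -40, -29, 0, 82, -43, -31, 0, 82.3, -43, -31, 0, 82.3]
  hand: 5
  squeeze: 60

```text
t: 1.35
tcp_pos: [0.5266, 0.0937, 0.2309]
tool_rot: [0.81, 0.586, -0.0, 0.002]
force: [-1.5, -0.3, 0.2]
finger_gap: 0.588
```

```bash
python3 - <<'E'
from h import *
s=snap('wrist','wrist1'); go([.596,-.201,.230],-17.9)
E
```

```text
t 1.4 tcp [0.5246 0.0958 0.2306] yaw -18.14 tilt [-9.0e-04 -1.3e-03 -1.0e+00] F [-0.59  0.77 -0.3 ] gap 0.588
delta cm/deg [-25.98  16.02   0.1 ] -0.24
```

View pics/wrist1.png

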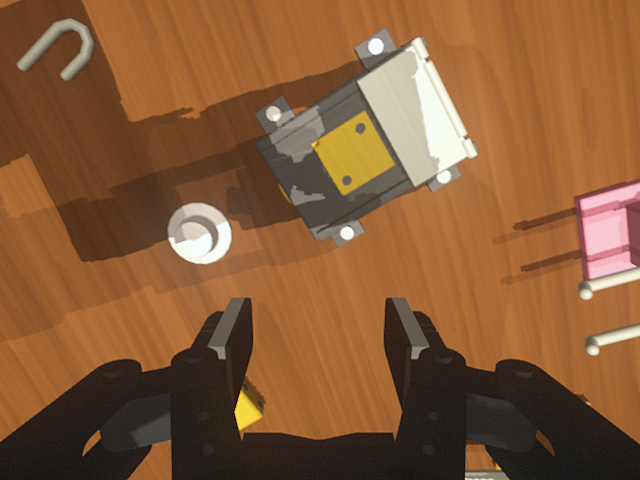

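The wrist view shows the case with its seat at about (357,152) and the flap's free edge running from (358,80) to (410,186). The dial is at (200,233).

```bash
python3 - <<'E'
from h import *
s=dict(np.load('pics/wrist1.npz'));h=cv2.cvtColor(s['frame'],cv2.COLOR_RGB2HSV);P=cloud(s)
seat=cv2.inRange(h,(18,150,90),(35,255,255))
b,r,c,a=rect(s,seat,.040,(300,90,420,210));print(b.sum(),r,c,np.median(P[b][:,2]))
fl=((P[...,2]>.046)&(P[...,2]<.062)).astype(np.uint8)
b,r,c,a=rect(s,fl,.053,(300,20,500,220));print(b.sum(),r,c,np.degrees(a),np.median(P[b][:,2]))
s2=manip.sense()
print(s2['tcp_pos'])
E
```

```text
3700 ((568.0890502929688, 130.1631622314453), (49.53163146972656, 49.80530548095703), 13.325390815734863) [0.56824767 0.13060348] 0.03951426032493893
9327 ((622.5621948242188, 142.32444763183594), (55.672882080078125, 96.35978698730469), 13.36613655090332) [0.62172521 0.14454615] 103.30994772970075 0.052587816653364775
[0.52462321 0.09579632 0.23064865]
```

drive_tool:
  deltas: [-4, 2.5, 0, 0, -8, 5, 0, 0, -12, 7.5, 0, 0, -16, 10, 0, 0, -20, 12.5, 0, 0, -23, 14.3, 0, 0, -23, 14.3, 0, 0, -23, 14.3, 0, 0]

```text
t: 2.2
tcp_pos: [0.5883, -0.1662, 0.2304]
tool_rot: [0.81, 0.587, -0.001, -0.001]
force: [-0.0, -0.5, -0.4]
finger_gap: 0.588
```

```bash
python3 - <<'E'
from h import *
s=snap('wrist','wrist2'); go([.596,-.201,.230],-17.9)
E
```

```text
t 2.25 tcp [ 0.5881 -0.1653  0.2304] yaw -18.07 tilt [-2.8e-03  6.0e-04 -1.0e+00] F [-0.37  0.18 -0.48] gap 0.583
delta cm/deg [-3.15  1.86  0.04] -0.17
```

View pics/wrist2.png

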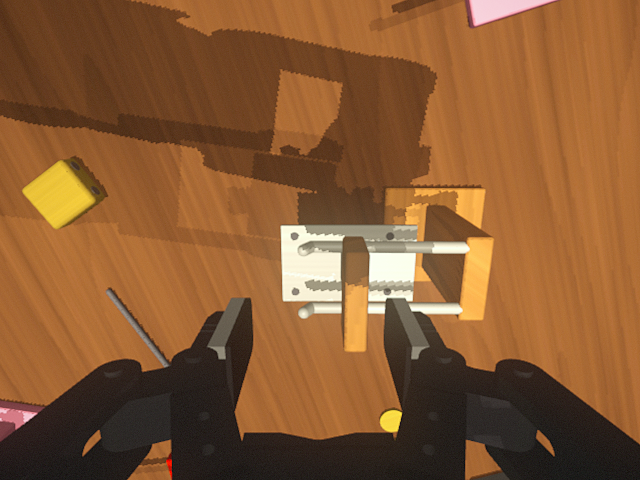

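The wrist view shows the grip's top from (355,238) to (357,350), with the prongs either side of the stem and the post to the right at about (478,275).

```bash
python3 - <<'E'
from h import *
s=dict(np.load('pics/wrist2.npz'));P=cloud(s);h=cv2.cvtColor(s['frame'],cv2.COLOR_RGB2HSV)
m=((P[...,2]>.150)&(P[...,2]<.165)).astype(np.uint8)
b,r,c,a=rect(s,m,.156,(320,220,390,370));print(b.sum(),r,c,np.degrees(a),np.percentile(P[b][:,2],[5,50,95]), P[b].mean(0))
w=cv2.inRange(h,(0,0,150),(180,70,255))
m=((P[...,2]>.078)&(P[...,2]<.095)).astype(np.uint8)
b,r,c,a=rect(s,m,.086,(260,200,430,320));print('plate',b.sum(),r,np.median(P[b][:,2]))
m=((P[...,2]>.112)&(P[...,2]<.128)&(w>0)).astype(np.uint8)
for bx in((290,235,472,260),(290,298,466,322)):
  b,r,c,a=rect(s,m,.12,bx);print('prong',b.sum(),r,np.degrees(a))
E
```

```text
2450 ((599.7247924804688, -198.9212646484375), (64.48985290527344, 14.09421157836914), 71.86665344238281) [ 0.60002185 -0.19809967] 71.8463019408303 [0.15341863 0.15523559 0.15632339] [ 0.59997858 -0.19850405  0.15511218]
plate 5094 ((599.5963745117188, -200.0811004638672), (59.30538558959961, 99.53715515136719), 71.9041748046875) 0.08539654812496078
prong 936 ((647.5970458984375, -191.47862243652344), (7.485436916351318, 66.46284484863281), 71.91023254394531) 161.88419715012475
prong 484 ((648.2719116210938, -236.9976348876953), (7.981366157531738, 36.55171203613281), 69.97315216064453) 158.41556799858347
```

```bash
python3 - <<'E'
from h import *
go([.5997,-.1993,.125],-18.1)
E
```

```text
t 2.25 tcp [ 0.5881 -0.1653  0.2304] yaw -18.07 tilt [-2.8e-03  6.0e-04 -1.0e+00] F [-0.37  0.18 -0.48] gap 0.583
delta cm/deg [-2.87  2.19 10.54] 0.03
```

drive_tool:
  deltas: [-2.87, 2.19, 0, 0, -2.87, 2.19, 2, 0, -2.87, 2.19, 4, 0, -2.87, 2.19, 6, 0, -2.87, 2.19, 8, 0, -2.87, 2.19, 9.5, 0, -2.87, 2.19, 10.3, 0, -2.87, 2.19, 10.5, 0, -2.87, 2.19, 10.5, 0]

```text
t: 3.15
tcp_pos: [0.5999, -0.1983, 0.1257]
tool_rot: [0.809, 0.588, -0.001, -0.001]
force: [-0.6, 0.1, -0.6]
finger_gap: 0.59
```

```bash
python3 - <<'E'
from h import *
s=snap('wrist','wrist3'); go([.5997,-.1993,.125],-18.1)
E
```

```text
t 3.2 tcp [ 0.6002 -0.1988  0.1261] yaw -18.01 tilt [-1.9e-03  1.0e-04 -1.0e+00] F [-0.31 -0.94 -0.07] gap 0.586
delta cm/deg [-0.07 -0.03  0.11] 0.09
```

View pics/wrist3.png

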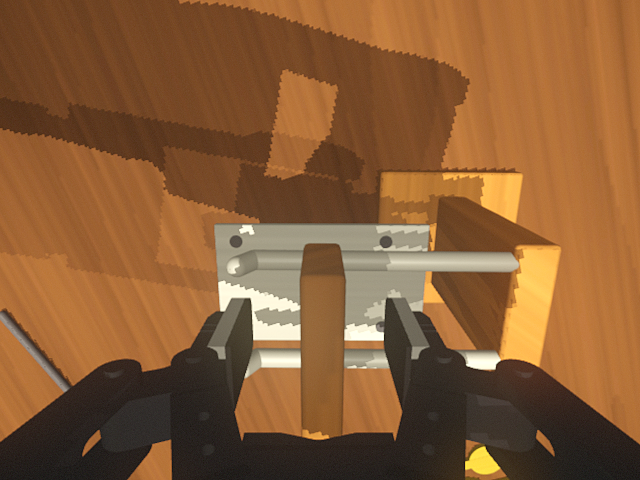

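The grip (x ≈ 323) sits centred between the pads (≈245 and ≈392), so I'm closing now.

drive_tool:
  deltas: [0, 0, 0, 0, 0, 0, 0, 0, 0, 0, 0, 0, 0, 0, 0, 0, 0, 0, 0, 0, 0, 0, 0, 0, 0, 0, 0, 0]
  hand: 0
  squeeze: 70

```text
t: 3.9
tcp_pos: [0.6008, -0.1991, 0.1271]
tool_rot: [0.809, 0.588, -0.0, 0.0]
force: [0.8, 0.2, 5.9]
finger_gap: 0.15
```

drive_tool:
  deltas: [0, 0, -0.4, 0, 0, 0, -0.8, 0, 0, 0, -1.2, 0, 0, 0, -1.6, 0, 0, 0, -1.6, 0, 0, 0, -1.6, 0]

```text
t: 4.5
tcp_pos: [0.6007, -0.199, 0.1431]
tool_rot: [0.809, 0.588, -0.0, 0.0]
force: [-0.7, -0.1, -1.6]
finger_gap: 0.151
```

```bash
python3 - <<'E'
from h import *
s=snap('wrist','wrist4'); go([.5997,-.1993,.142],-18.1)
E
```

```text
t 4.55 tcp [ 0.6006 -0.199   0.1429] yaw -18.03 tilt [-6.e-04 -5.e-04 -1.e+00] F [-0.49 -0.27 -1.24] gap 0.153
delta cm/deg [-0.06 -0.08  0.09] 0.07
```

View pics/wrist4.png

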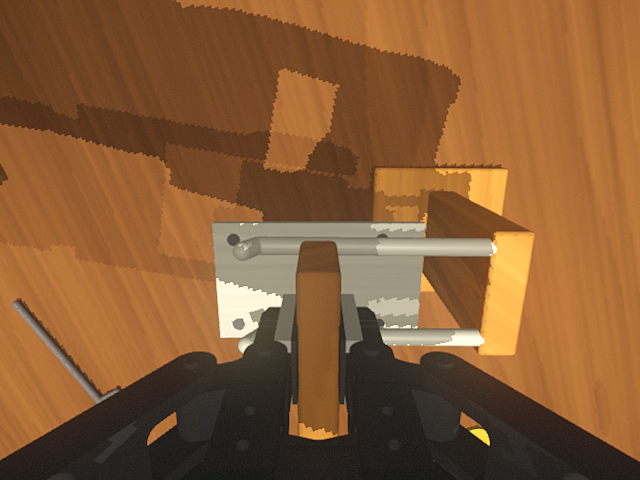

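The cover is held and 16 mm up, so the grip's underside clears the 8 mm upturned tips. Next I'm drawing it back along tool -y.

drive_tool:
  deltas: [0, -1, 0, 0, 0, -2.5, 0, 0, 0, -4, 0, 0, 0, -5.5, 0, 0, 0, -7, 0, 0, 0, -8.5, 0, 0, 0, -10, 0, 0, 0, -11, 0, 0, 0, -11, 0, 0, 0, -11, 0, 0]

```text
t: 5.55
tcp_pos: [0.4965, -0.1652, 0.1432]
tool_rot: [0.809, 0.588, -0.0, 0.001]
force: [0.9, -0.1, -1.5]
finger_gap: 0.149
```

```bash
python3 - <<'E'
from h import *
go([.505,.1145,.160],13.35)
E
```

```text
t 5.55 tcp [ 0.4965 -0.1652  0.1432] yaw -18.04 tilt [ 6.0e-04 -1.1e-03 -1.0e+00] F [ 0.87 -0.08 -1.49] gap 0.149
delta cm/deg [26.86 -7.85 -1.71] -31.39
```

drive_tool:
  deltas: [2, -0.6, -0.6, -3, 5, -1.5, -1.2, -6, 8.5, -2.5, -1.7, -10, 12, -3.5, -1.7, -14, 15.5, -4.5, -1.7, -18, 19, -5.5, -1.7, -22, 22, -6.5, -1.7, -26, 25, -7.3, -1.7, -29, 26.9, -7.9, -1.7, -31.4, 26.9, -7.9, -1.7, -31.4, 26.9, -7.9, -1.7, -31.4]

```text
t: 6.65
tcp_pos: [0.5054, 0.1152, 0.1599]
tool_rot: [0.62, 0.785, -0.0, 0.001]
force: [0.1, 0.5, -2.4]
finger_gap: 0.15
```

```bash
python3 - <<'E'
from h import *
go([.505,.1145,.160],13.35)
s=snap('top','top5');s=snap('scene','scene5');s=snap('wrist','wrist5')
a=dict(np.load('pics/top5.npz'))['frame'][130:260,190:300,::-1];b=dict(np.load('pics/scene5.npz'))['frame'][290:450,215:415,::-1]
cv2.imwrite('pics/z5.png',np.hstack([cv2.resize(a,(330,390)),cv2.resize(b,(470,390))]))
E
```

```text
t 6.65 tcp [0.5054 0.1152 0.1599] yaw 13.42 tilt [ 0.0016 -0.0016 -1.    ] F [ 0.14  0.51 -2.43] gap 0.15
delta cm/deg [-0.06 -0.06 -0.01] 0.07
```

View pics/z5.png

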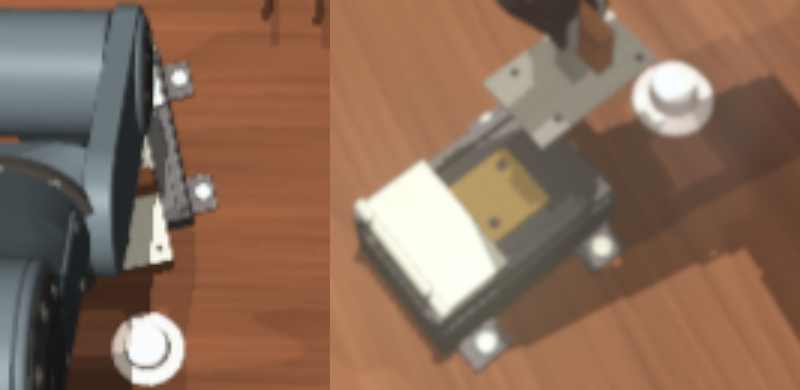

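View pics/wrist5.png

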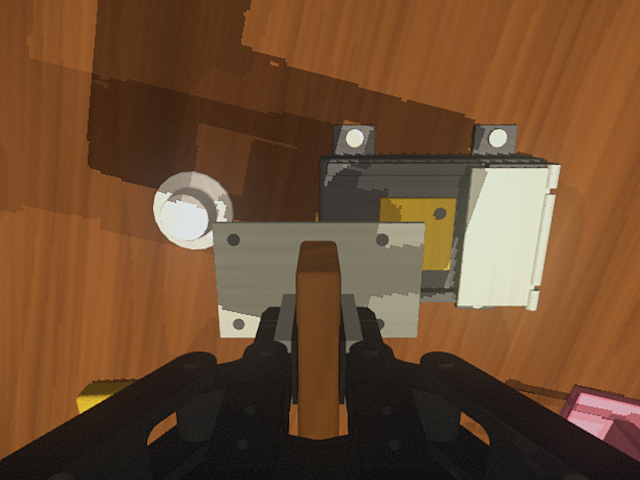

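The cover is square to the case and short of the flap, with nothing touching. I'll measure the plate's pose and tilt in the hand, and the flap and deck in the same view.

```bash
cat >> h.py <<'E'
def plate(s,lo,hi,box):
    P=cloud(s);m=((P[...,2]>lo)&(P[...,2]<hi)).astype(np.uint8)
    b,r,c,a=rect(s,m,(lo+hi)/2,box)
    X=P[b];A=np.c_[X[:,:2]-X[:,:2].mean(0),np.ones(len(X))];k=np.linalg.lstsq(A,X[:,2],rcond=None)[0]
    X=X[abs(A@k-X[:,2])<.004];A=np.c_[X[:,:2]-X[:,:2].mean(0),np.ones(len(X))];k=np.linalg.lstsq(A,X[:,2],rcond=None)[0]
    b,r,c,a=rect(s,m,k[2],box)
    print(b.sum(),'rect',np.round(r[0],1),np.round(r[1],1),round(r[2],2),'z',k[2].round(4),'slope',k[:2].round(4));return b
E
python3 - <<'E'
from h import *
s=dict(np.load('pics/wrist5.npz'));P=cloud(s)
plate(s,.095,.115,(200,210,440,345))
plate(s,.046,.062,(440,150,570,320))
h=cv2.cvtColor(s['frame'],cv2.COLOR_RGB2HSV)
print('deck',np.median(P[170:190,380:450,2]), 'dial',P[210,185])
plate(s,.0365,.045,(380,198,455,220))
s=dict(np.load('pics/scene5.npz'));plate(s,.095,.115,(270,300,350,360))
E
```

```text
4 rect [480.5 137. ] [1.4 0. ] 13.31 z 0.1147 slope [-0.9522  4.0263]
12104 rect [621.5 142.2] [55.2 97. ] 13.31 z 0.0526 slope [0.0199 0.0026]
deck 0.034962386055557536 dial [0.41211519 0.10662033 0.02486274]
1630 rect [564.4 146.8] [49.2 14.1] 13.31 z 0.0395 slope [ 0.002  -0.0029]
3 rect [533.5 148.7] [4.5 0. ] 21.96 z 0.1136 slope [-0.9552  2.3689]
```

```bash
python3 - <<'E'
from h import *
s=dict(np.load('pics/wrist5.npz'));
plate(s,.108,.13,(200,210,440,345))
s=dict(np.load('pics/scene5.npz'));plate(s,.108,.13,(270,290,400,360))
E
```

```text
17065 rect [505.3 113. ] [99.6 59.9] 13.31 z 0.1182 slope [ 0.0035 -0.0035]
1647 rect [506. 113.] [100.8  61.2] 13.28 z 0.1175 slope [0.0021 0.003 ]
```

drive_tool:
  deltas: [0.18, 0, 1, 0, 0.18, 0, 2.5, 0, 0.18, 0, 4, 0, 0.18, 0, 5.5, 0, 0.18, 0, 6.6, 0, 0.18, 0, 7.2, 0, 0.18, 0, 7.2, 0, 0.18, 0, 7.2, 0]

```text
t: 7.6
tcp_pos: [0.505, 0.1156, 0.088]
tool_rot: [0.621, 0.784, -0.0, 0.001]
force: [0.0, -1.2, -2.4]
finger_gap: 0.145
```

```bash
python3 - <<'E'
from h import *
go([.505,.1145,.088],13.35)
s=snap('wrist','wrist6');b=plate(s,.035,.058,(200,210,427,345))
plate(s,.046,.062,(455,140,640,330))
s=snap('scene','scene6');plate(s,.0405,.058,(270,340,330,370))
cv2.imwrite('pics/z6.png',cv2.resize(s['frame'][300:440,215:385,::-1],(728,600),interpolation=2))
E
```

```text
t 7.6 tcp [0.505  0.1156 0.088 ] yaw 13.26 tilt [ 0.0013 -0.0014 -1.    ] F [ 0.02 -1.19 -2.45] gap 0.145
delta cm/deg [-0.11 -0.03  0.  ] -0.09
17654 rect [507.1 115.9] [104.1  64.3] 13.23 z 0.0463 slope [ 0.0036 -0.0031]
17064 rect [618.1 154.5] [55.1 71.6] 13.32 z 0.0526 slope [ 0.019  -0.0033]
1007 rect [525.6 118.7] [65.  60.7] 12.77 z 0.046 slope [-0.0065 -0.004 ]
```

View pics/z6.png

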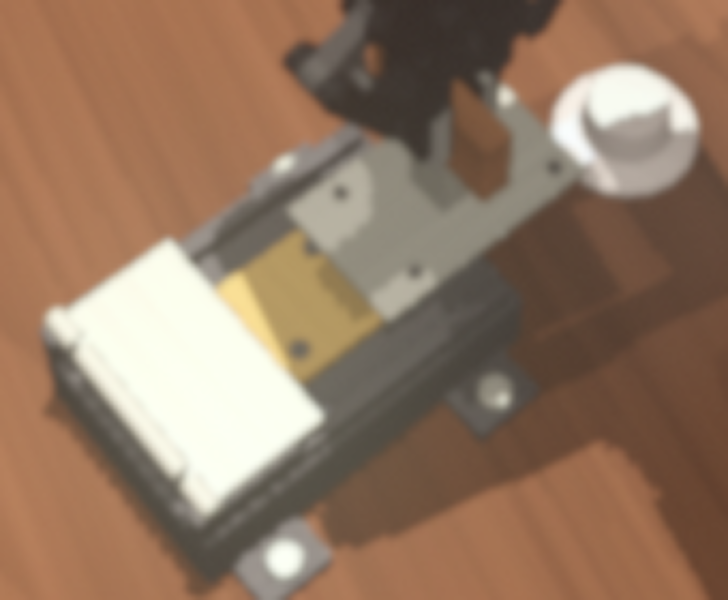

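View pics/wrist6.png

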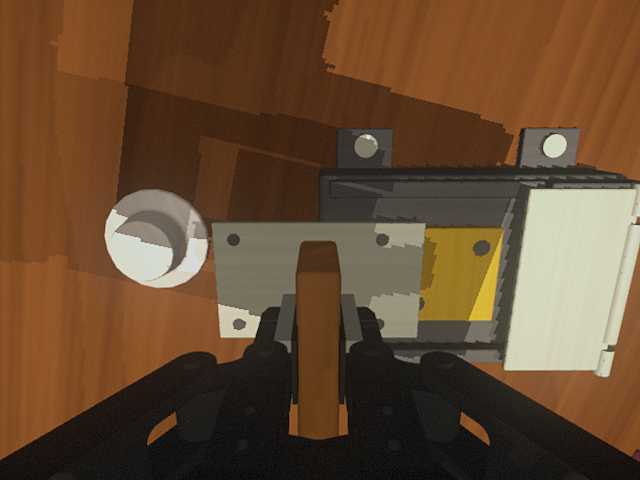

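```bash
python3 - <<'E'
from h import *
s=dict(np.load('pics/wrist6.npz'));h=cv2.cvtColor(s['frame'],cv2.COLOR_RGB2HSV)
b=plate(s,.043,.049,(206,216,425,338))
seat=cv2.inRange(h,(15,150,60),(35,255,255))
pts=[[425.5,224],[213,223.5],[220,338],[416.5,338]]
print('plate corners',ray(s,pts,.0463)[:,:2].round(4))
# flap corners: free edge
print('flap free edge',ray(s,[[528,188],[504,369]],.053)[:,:2].round(4))
# case frame
c,si=np.cos(np.radians(13.33)),np.sin(np.radians(13.33));R=np.array([[c,si],[-si,c]])
lap=np.array([.5681,.1299])+.028*R[0]
print(lap)
print('corners in lap',((ray(s,pts,.0463)[:,:2]-lap)@R.T*1000).round(1))
print('flap in lap',((ray(s,[[528,188],[504,369]],.053)[:,:2]-lap)@R.T*1000).round(1))
E
```

```text
16973 rect [505.2 114.4] [99.6 59.9] 13.26 z 0.0463 slope [ 0.0034 -0.0022]
plate corners [[0.5475 0.1536]
 [0.4511 0.1311]
 [0.4641 0.0728]
 [0.5611 0.0956]]
flap free edge [[0.5841 0.1806]
 [0.6064 0.0923]]
[0.59534563 0.13635566]
corners in lap [[ -42.6   27.8]
 [-141.5   28.2]
 [-142.4  -31.6]
 [ -42.7  -31.8]]
flap in lap [[ -0.7  45.7]
 [  0.6 -45.4]]
```

The plate top is at 46.3 mm and the flap's underside is at about 48.8 mm. The plate's underside is about 2.5 mm above the seat. The front edge is 42.7 mm short of the flap edge and about 1 mm off centre, so I'll slide it in 63.5 mm.

drive_tool:
  deltas: [0.1, 0.6, 0, 0, 0.1, 1.2, 0, 0, 0.1, 1.8, 0, 0, 0.1, 2.4, 0, 0, 0.1, 3.0, 0, 0, 0.1, 3.6, 0, 0, 0.1, 3.9, 0, 0, 0.1, 3.9, 0, 0, 0.1, 3.9, 0, 0]

```text
t: 8.6
tcp_pos: [0.5426, 0.1257, 0.0884]
tool_rot: [0.621, 0.784, -0.0, 0.001]
force: [-0.3, 0.7, -0.9]
finger_gap: 0.152
```

```bash
python3 - <<'E'
from h import *
go([.568,.13,.088],13.33)
s=snap('wrist','wrist7');plate(s,.0435,.0485,(206,216,424,338));plate(s,.0495,.062,(400,140,640,400))
E
```

```text
t 8.6 tcp [0.5426 0.1257 0.0884] yaw 13.28 tilt [ 0.0015 -0.0014 -1.    ] F [-0.29  0.69 -0.89] gap 0.152
delta cm/deg [-0.16  2.57  0.04] -0.05
16932 rect [542.8 124.4] [99.6 59.9] 13.27 z 0.0466 slope [ 0.0035 -0.0024]
20124 rect [621.4 141.8] [54.3 97.5] 13.32 z 0.0527 slope [0.0188 0.0044]
```

View pics/wrist7.png

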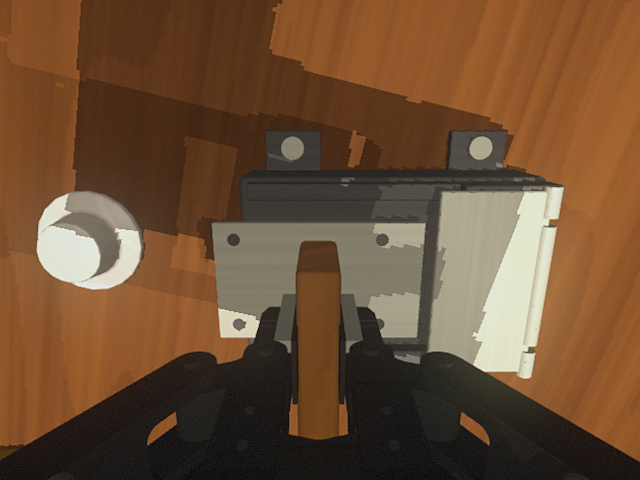

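The front edge is about 4 mm short of the flap, level, square and within 1 mm of centre. Continuing 25 mm slowly.

drive_tool:
  deltas: [0, 0.4, 0.03, 0, 0, 0.8, 0.03, 0, 0, 1.2, 0.03, 0, 0, 1.6, 0.03, 0, 0, 2.0, 0.03, 0, 0, 2.4, 0.03, 0, 0, 2.5, 0.03, 0, 0, 2.5, 0.03, 0, 0, 2.5, 0.03, 0]

```text
t: 9.55
tcp_pos: [0.5666, 0.1314, 0.088]
tool_rot: [0.621, 0.784, -0.0, 0.001]
force: [-0.1, 0.1, -2.8]
finger_gap: 0.149
```

```bash
python3 - <<'E'
from h import *
go([.568,.13,.088],13.33)
s=snap('wrist','wrist8');plate(s,.0435,.0485,(206,216,400,338));plate(s,.0495,.062,(350,140,640,400))
E
```

```text
t 9.55 tcp [0.5666 0.1314 0.088 ] yaw 13.28 tilt [ 9.0e-04 -1.4e-03 -1.0e+00] F [-0.14  0.1  -2.81] gap 0.149
delta cm/deg [-0.17  0.11  0.  ] -0.05
12287 rect [557.2 127.9] [80.2 59.9] 13.28 z 0.0463 slope [ 0.0032 -0.0019]
19033 rect [621.3 143.9] [54.5 93.2] 13.88 z 0.0527 slope [0.0179 0.0041]
```

View pics/wrist8.png

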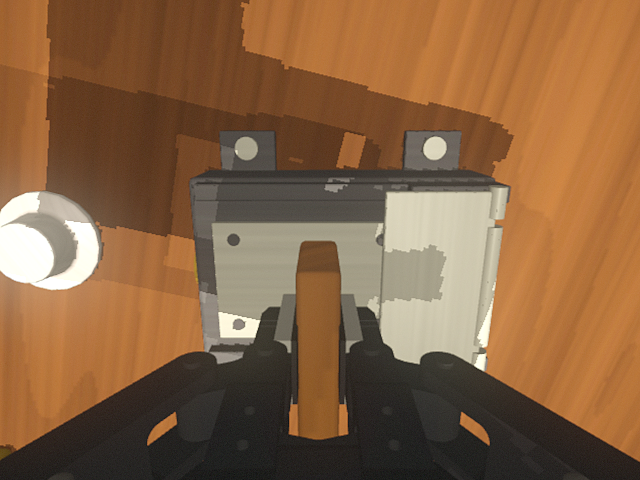

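The front edge is tucked about 20 mm and the flap's slope hasn't changed, so it wasn't lifted. Now pressing down.

drive_tool:
  deltas: [0, 0, 0.2, 0, 0, 0, 0.4, 0, 0, 0, 0.5, 0, 0, 0, 0.6, 0, 0, 0, 0.68, 0, 0, 0, 0.68, 0, 0, 0, 0.68, 0]

```text
t: 10.3
tcp_pos: [0.5665, 0.1313, 0.0815]
tool_rot: [0.621, 0.784, -0.0, 0.001]
force: [-1.8, 0.6, 4.4]
finger_gap: 0.15
```

```bash
python3 - <<'E'
from h import *
go([.568,.13,.081],13.33)
s=snap('wrist','wrist9');plate(s,.0335,.0455,(212,224,390,338));plate(s,.0495,.062,(350,140,640,400))
E
```

```text
t 10.3 tcp [0.5665 0.1313 0.0815] yaw 13.28 tilt [ 9.0e-04 -1.5e-03 -1.0e+00] F [-1.85  0.56  4.39] gap 0.15
delta cm/deg [-0.17  0.12  0.05] -0.05
12584 rect [556.1 126.6] [85. 59.] 13.28 z 0.0398 slope [0.0018 0.0028]
19651 rect [621.  144.9] [54.4 90.7] 13.55 z 0.0527 slope [0.0185 0.0034]
```

The net push is about 6–7 N and the plate top is at 39.8 mm, so about 1 mm remains to the deck.

drive_tool:
  deltas: [0, 0, 0.05, 0, 0, 0, 0.1, 0, 0, 0, 0.15, 0, 0, 0, 0.15, 0, 0, 0, 0.15, 0]

```text
t: 10.85
tcp_pos: [0.5665, 0.1314, 0.0802]
tool_rot: [0.621, 0.784, -0.0, 0.001]
force: [-1.3, -0.5, 5.5]
finger_gap: 0.148
```

```bash
python3 - <<'E'
from h import *
go([.568,.13,.081],13.33)
s=snap('wrist','wrist10');plate(s,.0335,.0455,(212,224,390,338));plate(s,.0495,.062,(350,140,640,400))
E
```

```text
t 10.85 tcp [0.5665 0.1314 0.0802] yaw 13.28 tilt [ 9.0e-04 -1.5e-03 -1.0e+00] F [-1.31 -0.54  5.5 ] gap 0.148
delta cm/deg [-0.17  0.11 -0.08] -0.05
12634 rect [556.2 126.6] [85.2 59. ] 13.28 z 0.0384 slope [0.0028 0.0094]
19759 rect [621.1 145.6] [54.8 90. ] 13.31 z 0.0527 slope [0.0183 0.0036]
```

drive_tool:
  deltas: [0, 0, 0.05, 0, 0, 0, 0.1, 0, 0, 0, 0.1, 0, 0, 0, 0.1, 0]

```text
t: 11.3
tcp_pos: [0.5665, 0.1314, 0.0802]
tool_rot: [0.621, 0.784, -0.0, 0.001]
force: [-3.8, -0.4, 11.0]
finger_gap: 0.149
```

```bash
python3 - <<'E'
from h import *
go([.568,.13,.081],13.33)
s=snap('wrist','wrist11');plate(s,.0335,.0455,(212,224,390,338));plate(s,.0495,.062,(350,140,640,400))
P=cloud(s);print('deck',np.median(P[185:205,260:370,2]))
s=snap('scene','scene11');cv2.imwrite('pics/z11.png',cv2.resize(s['frame'][300:440,215:385,::-1],(728,600),interpolation=2))
E
```

```text
t 11.3 tcp [0.5665 0.1314 0.0802] yaw 13.28 tilt [ 0.0012 -0.0015 -1.    ] F [-3.82 -0.42 11.01] gap 0.149
delta cm/deg [-0.17  0.11 -0.08] -0.05
12624 rect [556.2 126.6] [85.2 59. ] 13.28 z 0.0384 slope [0.0023 0.0099]
19795 rect [620.7 145.5] [53.9 90. ] 13.33 z 0.0527 slope [0.0184 0.0037]
deck 0.04236237734607229
```

View pics/wrist11.png

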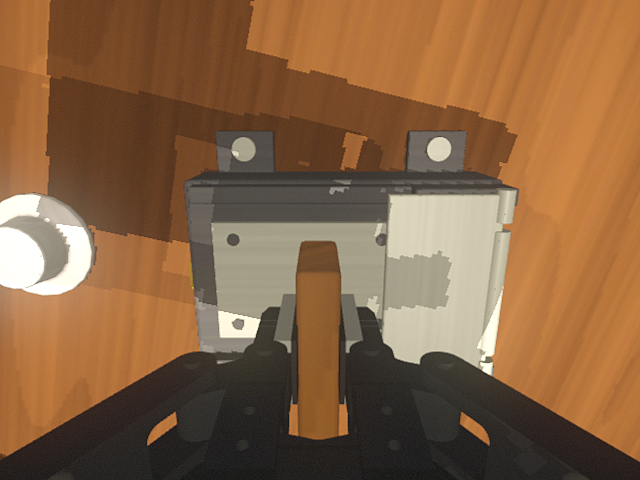

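View pics/z11.png

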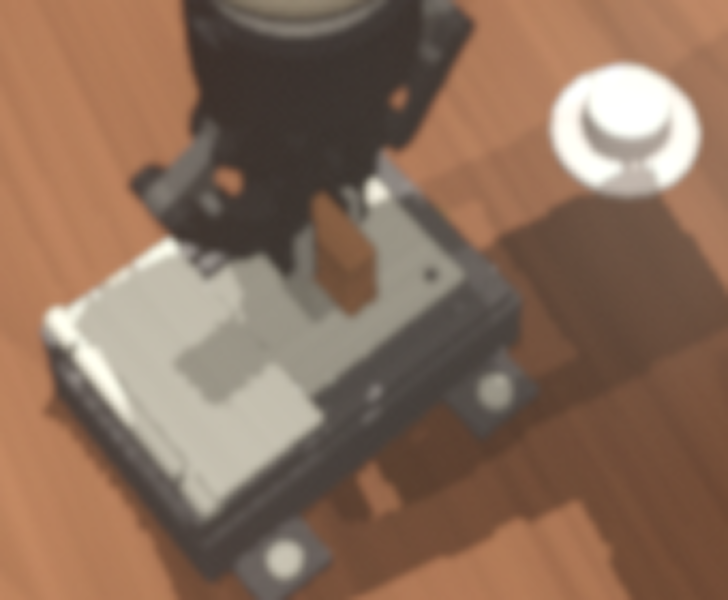

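The last 1 mm command raised the upward force from 5.5 N to 11 N without the tool descending, so the cover has bottomed on the deck. The flap is still down and the cover is flat and square, so I'm handing in.

```bash
python3 - <<'E'
from h import *
print(manip.sense()['force'],manip.sense()['finger_gap']);print(manip.sign_off())
E
```

```text
[-3.00951902 -0.89428426 10.18583175] 0.15335477526216965
the job is handed in; nothing more can be done
None
```

The cover is off the rack, tucked under the flap and pressed flat on the deck, still gripped at a 70 N setting. I handed the job in at about 11.4 s of the 38 s allowed; the hand-in gives no verdict.

Last checks before handing in:
- **Tuck and alignment:** the front edge is about 20 mm under the flap, within about 1 mm of centre. The cover and case yaw agree to about 0.1°.
- **Pressed down:** the plate top measured 38.4 mm against 39 mm nominal when flat on the deck. The last 1 mm of commanded push only raised the measured force from 5.5 N to 11 N, so I take the spring seat as fully pressed; its travel was not measured directly.
- **Tilt:** about 0.01 rad.
- **Flap:** its height and slope did not change during insertion or pressing.
- **Loose parts:** nothing touched them on the way; the carry cleared them by several centimetres, and the lower insertion did not pass over any of them. After the lift I looked again only at the dial, and only by eye; I did not re-measure any of them.

One check disagreed: the "deck" reading in the final image (42 mm) had landed on the side-wall top, so I ignored it.

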